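# Clear a cavity filter's lid and hold its tuning plunger out at the mark

## Robot

A 6-joint arm with a two-finger parallel gripper is mounted at the origin on the work surface. World frame = base frame: x ahead of the robot, y to its left, z up, the work surface at z = 0. Lengths are in mm, angles in rad, forces in N, time in s.
With the tool pointing down it reaches from about 300 to 775 mm from the base axis. Payload 14.6 kg.
Tool frame: the origin (TCP) lies on the centre line of the jaws, within the pads' length; the fingertips stand 19 mm ahead of it and the grasp point (between the pads) is the TCP (bot.tip_reach is the distance from the TCP to the fingertips, in mm); z points along the fingers, y is the line along which they close (so a half turn about z gives the same grasp; the last joint's range is limited). The gripper opens to 85 mm and grips with 20 to 120 N. Pads are 22 mm wide; open, the fingers measure 114 mm over their backs; the gripper's body (76 mm by 85 mm) begins 54 mm behind the grasp point. The pads swing forward as they close: fully open they stand 13 mm farther back than shut.
Start: joints at [1.148, 0.3, 1.521, -0, 1.321, -0.067], TCP at [191.584, 515.543, 250.281] pointing down, gripper open.
Joint ranges: [-3.03, 3.03], [-0.79, 2.21], [0.23, 2.52], [-1.04, 4.18], [0, 3.07], [-2.55, 2.55]. Speed limits (rad/s): [2.22, 2.22, 2.57, 3.14, 3.14, 3.14].

## Interface

Orientations are given as a unit quaternion [w, x, y, z].
In Python, from rig import bot gives the robot as it stands. Calls block until the motion is done:
- bot.move_to(position, orientation): joint-space move of the TCP to a pose.
- bot.servo_line(position, attitude=None, speed=150, until_force=None): straight line of the TCP; attitude=None keeps the orientation; speed is the mean speed in mm/s. With until_force (N) it stops when the force on the tool has changed by that much, and returns True; else False.
- bot.move_joints(angles): joint-space move.
- bot.move_gripper(opening, grip_force=None): finger opening in mm; grip_force is the grip in N (None keeps the last); returns when the fingers have stopped.
- bot.dwell(seconds).
- bot.ik(position, orientation): joint angles nearest the present ones, or None.
- bot.read_state(): the state.
- bot.read_camera(name): name is "scene" or "top" or "wrist"; returns a dict with "image" (420x560x3 uint8, blue, green, red), "depth" (420x560 float32, mm along the optical axis (not along the pixel's ray), 0 where there is no reading), "fovy" (degrees; the focal length in pixels is half the picture's height over the tangent of half this angle, whatever the lens; pixels are square), "cx", "cy" (the principal point, pixels), "eye" and "attitude" of the camera in the world; the wrist camera has in their place "mount" (4x4, takes a point from camera to tool coordinates, whose origin is the TCP and whose axes are the flange's). Camera axes: x right, y down, z forward; pixel columns grow to the right and rows downward; lengths in mm; the calibration is good to about 2 mm. A picture is of the moment at which its call begins: read the wrist's pose just before it.
A pose or a line that the arm cannot do raises bot.MotionError and nothing moves.
- bot.finish_job(): hands the job in; it is judged then, once.
The state is a dict: "clock": time; "joint_positions": joint angles; "qvel": joint speeds; "effort": joint torques, N m; "ee_pos": TCP position; "tool_rot": TCP orientation; "ft_force": force on the tool from outside, world axes, zero at the start; "moment": the same for the moment, N m; "grip_width": finger opening in mm; "grip_force": force on a finger pad.
Only numpy, scipy, OpenCV 4.12 (cv2) and the standard library are available. Lean on these libraries where they do the work, as an engineer would, in place of code of your own. Each camera call takes 0.05 s, during which the arm holds its last target. There are 200 camera calls.

## Task

Before this filter is retuned, use the scraper to sweep the three chips of old resin off its lid into the blue scrap tray, then set the scraper down gently on the bench, clear of filter and tray. Then draw the red-knobbed tuning plunger straight up, without forcing it sideways in its bushing, until the black ring on its rod is level with the top of the brass bushing (30 mm up), and finish holding it there in the closed gripper, ready to be locked. Do not push the chips with the fingers, and leave the yellow plungers, the bottle and the screwdriver alone.

Things in the scene. Friction and masses are not known exactly. Their poses are not given: they have to be found in the camera images.
- housing: The filter: fixed grey cast box, 150 (x) x 220 (y) x 75 mm high. Origin: centre of its underside, z up. Three upright plungers stand in a row at its x = -40 mm, y = -70, 0, 70 mm, in brass bushings 27 mm wide whose tops are at z = 85 mm; bores 13 mm wide, down to z = 15 mm. Two connectors (below z = 47 mm) stick out 20 mm from the -x face, flat feet 20 mm from both x faces.
- lid_strip (a point): Middle of the flat strip of the housing's lid, on its surface (housing x = 35, y = 0, z = 75 mm), axes as the housing's. The strip runs the whole 220 mm (y) between two raised ribs 72 mm apart, 8 mm high and 4 mm thick, and is open at both ends; the chips lie on it within 13 mm of its middle line and 50 mm of its middle.
- tray: Blue scrap tray, fixed, open above, 110 (its x) x 150 (its y) x 55 mm high, walls 3 mm, axes parallel to the housing's. Origin at the centre of its underside on the bench. It stands 2 mm from one end of the housing, either the +y or the -y end (it changes), centred on the housing's x = 35 mm, so that what is pushed off that end of the lid drops into it.
- scraper_grip (a point): Centre of the scraper's grip, 55 mm above its flat underside. Scraper: loose, 95 to 160 g, standing upright on the bench beyond the other end of the housing. Orange foot 60 (x) x 26 (y) x 28 mm high with a steel edge on both broad faces; above it a black grip 46 (x) x 22 (y) mm, from 27 to 79 mm above the underside, to be pinched across its 22 mm. z up.
- chip1_mid (a point): Centre of a loose brown chip of resin, about 28 mm across, 12 mm high, 12 g, lying on the lid.
- chip2_mid (a point): Centre of a second brown chip, about 27 mm across, 13 mm high, 12 g.
- chip3_mid (a point): Centre of a third brown chip, about 28 mm across, 14 mm high, 12 g.
- red_plunger_knob (a point): Centre of the red knob of the plunger to draw: upright, 24 mm in diameter, 38 mm tall; its underside rests on the bushing when home (centre 104 mm above the bench). Below it is a brass rod 12 mm in diameter and 65 mm long, with 1 mm of play in its bore; 80 to 140 g in all. It slides freely if drawn straight and drops back if let go. z: the rod's axis, up. It may stand in any of the bores.
- red_plunger_ring (a point): Centre of the black ring on the red plunger's rod, 3 mm high, 30 mm below the knob's underside (49 mm below the knob's centre); hidden in the bore when home, at 55 mm above the bench.
- yellow_plunger_a_knob (a point): Centre of the yellow knob of another plunger, same sizes as the red one; leave it home.
- yellow_plunger_b_knob (a point): Centre of the yellow knob of the third plunger; leave it home.
- bottle_mid (a point): Centre of a white bottle with a red cap, 52 mm in diameter, 130 mm tall, standing loose on the bench beyond the housing.
- screwdriver_grip (a point): Middle of the green handle of a loose screwdriver, 190 mm long, lying on the bench beyond the housing.
Things that resemble listed ones, but are neither listed nor needed, are in the scene too. Leave any grey look-alike of the part that bears red_plunger_knob alone.

How it is judged:
By the outcome, as a careful person would: the job done as asked, in the order asked, and still so for the second after the job is handed in, while the arm keeps its last pose, push and grip.
It also fails if it takes over 58 s, if anything falls off the work surface, if the arm or the gripper's body presses on something with over 40 N, if the wrist force passes 120 N, or if a joint passes its speed limit or range.

## Working session

There is one attempt and no reset: what is moved stays moved. The work goes in short steps, each a Python script; the robot and the scene stay as the last script left them, time stands still between calls to the robot, and variables do not carry over. Pictures are saved under pics/ and viewed, at most 10 in all, crops included, and the job is handed in when it is done.

```bash
mkdir -p pics; ls
python3 - <<'E'
from rig import bot
import cv2,numpy as np
for n in("scene","top"):
    c=bot.read_camera(n); cv2.imwrite(f"pics/{n}0.png",c["image"]); np.save(f"{n}0.npy",c,allow_pickle=True)
    print(n,c["fovy"],c["cx"],c["cy"],c["eye"],c["attitude"],(c["depth"]>0).mean())
s=bot.read_state();print(s)
E
```

```text
pics
scene 54.18304909674648 276.46774292183903 213.92348711327634 [985.16901128 -85.88902871 603.25864077] [-0.27628429  0.72543064  0.59195084 -0.21682154] 0.9959863945578231
top 45.44769853797788 284.677309498056 212.7730043300313 [442.61071966  19.60906552 873.76247674] [ 0.06995203 -0.69495206  0.71310929 -0.06019533] 0.9959098639455782
{'clock': 0.1, 'joint_positions': array([ 1.14839409e+00,  3.00423268e-01,  1.52154938e+00,  8.72542218e-07,
        1.32068924e+00, -6.66174052e-02]), 'qvel': array([-0.00044608, -0.00054348, -0.001963  ,  0.00113821, -0.0036216 ,
       -0.00047579]), 'effort': array([ 2.25569980e-03, -5.44370270e+01, -3.62371051e+01, -3.48463743e-05,
        2.98529711e-03, -1.87670730e-04]), 'ee_pos': array([191.50944912, 515.36979668, 249.76094874]), 'tool_rot': array([-1.29830694e-04,  1.76955726e-01,  9.84218667e-01, -5.18613650e-04]), 'ft_force': array([0.70457218, 0.33702297, 0.72687386]), 'moment': array([ 0.05270963, -0.02355826,  0.00809665]), 'grip_force': 0.0, 'grip_width': 85.36067243452133}
```

View pics/scene0.png

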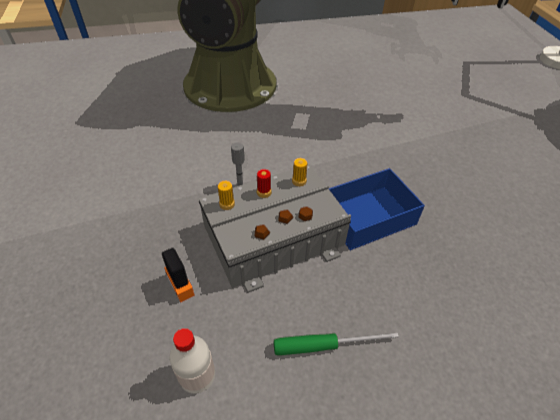

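View pics/top0.png

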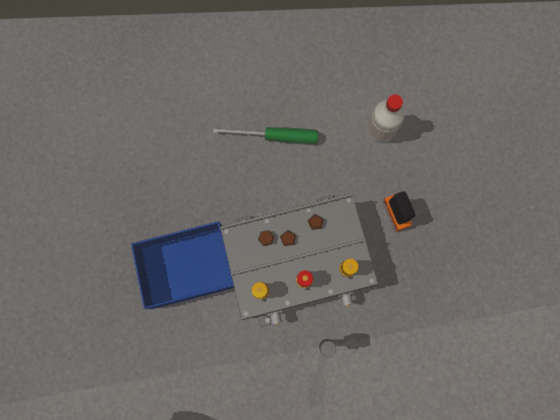

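The pictures show:
- **Red plunger candidates:** the red knob in the middle bore (top 305,279; scene 264,182), the grey look-alike behind the housing (top 328,348; scene 238,155), and the bottle's red cap (top 394,103; scene 184,338). I choose the middle bore knob.
- **Yellow knobs:** top (260,290) and (350,267).
- **Chips:** top (266,238), (288,238), (315,222).
- **Tray:** on the left, at the +y end. The scraper is at the -y end, top (400,210).

```bash
cat > h.py <<'E'
import numpy as np,cv2
from scipy.spatial.transform import Rotation as R
def rot(q): return R.from_quat([q[1],q[2],q[3],q[0]]).as_matrix()
def cloud(c,Rm,eye):
    d=c["depth"];h,w=d.shape;f=h/2/np.tan(np.radians(c["fovy"])/2)
    v,u=np.mgrid[:h,:w]
    return np.stack([(u-c["cx"])/f*d,(v-c["cy"])/f*d,d],-1)@Rm.T+eye
def masks(img):
    H,S,V=[x.astype(int) for x in cv2.split(cv2.cvtColor(img,cv2.COLOR_BGR2HSV))]
    return dict(red=((H<5)|(H>175))&(S>180)&(V>90),yellow=(H>17)&(H<30)&(S>150)&(V>120),
     orange=(H>5)&(H<16)&(S>200)&(V>150),brown=(H>3)&(H<16)&(S>120)&(V>30)&(V<150),
     blue=(H>105)&(H<125)&(S>130),black=(V<40))
def blobs(m,amin=25):
    n,l,s,ce=cv2.connectedComponentsWithStats(m.astype(np.uint8))
    return [(l==i,s[i,4],ce[i]) for i in range(1,n) if s[i,4]>=amin]
def qyaw(a): # tool down, tool y axis along world direction a (rad)
    m=np.array([[np.sin(a),np.cos(a),0],[-np.cos(a),np.sin(a),0],[0,0,-1.]]).T if 0 else None
    y=np.array([np.cos(a),np.sin(a),0]);z=np.array([0,0,-1.]);x=np.cross(y,z)
    q=R.from_matrix(np.stack([x,y,z],1)).as_quat();return [q[3],q[0],q[1],q[2]]
E
python3 - <<'E'
from h import *
for n in("scene","top"):
    c=np.load(n+"0.npy",allow_pickle=True).item();P=cloud(c,rot(c["attitude"]),c["eye"])
    M=masks(c["image"])
    for k in M:
        for m,a,ce in blobs(M[k]&(c["depth"]>0)):
            p=P[m]; zt=np.percentile(p[:,2],90); t=p[p[:,2]>zt-6]
            if p[:,0].mean()<250: continue
            r=cv2.minAreaRect(t[:,:2].astype(np.float32))
            print(n,k,a,ce.round(),"z",p[:,2].min().round(),zt.round(1),"mean",t.mean(0).round(1),"rect",np.round(r[0],1),np.round(r[1],1),round(r[2],1))
    # housing lid plane points
    m=(abs(P[...,2]-75)<3.5)&(P[...,0]>250)&(P[...,0]<650)
    b=max(blobs(m),key=lambda b:b[1]);r=cv2.minAreaRect(P[b[0]][:,:2].astype(np.float32));print("lid",r,np.median(P[b[0]][:,2]))
E
```

```text
scene red 182 [264. 180.] z 87.0 125.0 mean [486.4   1.9 123.6] rect [484.2   1.9] [20.3 20.2] 78.8
scene red 356 [184. 340.] z 117.0 131.9 mean [ 755.2 -146.7  130.6] rect [ 754.5 -147. ] [22.6 22.6] 46.6
scene yellow 105 [300. 163.] z 118.0 125.7 mean [469.2  70.6 124.2] rect [468.3  70.7] [21.5 21.1] 46.5
scene yellow 40 [300. 181.] z 81.0 88.5 mean [476.4  70.5  86.3] rect [476.  70.] [22.3  9.9] 89.3
scene yellow 200 [226. 192.] z 79.0 125.2 mean [500.3 -65.3 123.9] rect [498.7 -65.2] [21.6 22.4] 83.3
scene orange 92 [183. 289.] z 24.0 30.2 mean [ 622.  -154.6   28.8] rect [ 619.4 -155.1] [14.8 24.6] 15.8
scene brown 153 [305. 213.] z 77.0 90.2 mean [552.4  60.9  88.6] rect [551.7  61.3] [20.9 20.9] 60.2
scene brown 139 [285. 216.] z 76.0 89.1 mean [551.2  26.   87.3] rect [549.9  25. ] [20.5 19.2] 37.5
scene brown 156 [261. 232.] z 75.0 90.8 mean [576.  -18.7  89.1] rect [575.3 -18.2] [19.5 17.7] 51.4
scene brown 74 [174. 280.] z 1.0 37.2 mean [ 607.6 -162.4   36.2] rect [ 604.9 -167.8] [45.8 18.2] 48.1
scene brown 130 [186. 295.] z 0.0 23.5 mean [ 625.2 -153.    22. ] rect [ 6
[... 1297 characters left out ...]
237.] z 84.0 90.2 mean [550.4  59.8  88.4] rect [550.6  60. ] [20.6 20.2] 88.1
top brown 139 [288. 238.] z 83.0 89.2 mean [548.8  25.   87.3] rect [549.6  24.4] [20.4 20.5] 17.2
top blue 5184 [186. 266.] z -2.0 24.0 mean [508.1 191.5  51.7] rect [514.6 199.3] [108.7 148.4] 13.0
top blue 41 [138. 274.] z 51.0 56.2 mean [499.9 271.3  54.4] rect [499.9 271.3] [38.7  2.6] 12.7
top blue 26 [142. 296.] z 50.0 57.9 mean [464.1 262.7  55.5] rect [464.  262.9] [28.2  2.7] 11.3
top black 415 [402. 208.] z 38.0 80.7 mean [ 595.5 -164.6   79.1] rect [ 597.6 -163.5] [43.  20.6] 18.8
lid ((557.7017211914062, 18.237083435058594), (72.01397705078125, 220.1260223388672), 12.953177452087402) 75.60278077117255
```

```bash
cat >> h.py <<'E'
YAW=np.radians(13.0); O=np.array([523.,10.5,0])
XH=np.array([np.cos(YAW),np.sin(YAW),0]);YH=np.array([-np.sin(YAW),np.cos(YAW),0])
def hw(x,y,z): return O+x*XH+y*YH+np.array([0,0,z])
def wrist(bot):
    s=bot.read_state();c=bot.read_camera("wrist");M=c["mount"];Rt=rot(s["tool_rot"])
    return c,cloud(c,Rt@M[:3,:3],Rt@M[:3,3]+s["ee_pos"])
E
python3 - <<'E'
from h import *
from rig import bot
S=np.array([598.5,-163,0])
for sg in(0,np.pi):
    print([None if (q:=bot.ik(p,qyaw(a+sg))) is None else np.round(q,2) for p,a in((S+[0,0,220],YAW+np.pi/2),(S+[0,0,55],np.radians(108.8)),(hw(35,-90,200),YAW+np.pi/2),(hw(35,130,132),YAW+np.pi/2),(hw(-40,0,110),YAW+np.pi/2),(hw(-40,0,110),YAW))])
a=YAW+np.pi/2
q=[bot.ik(S+[0,0,220],qyaw(a+s)) for s in(0,np.pi)]
q=[x for x in q if x is not None]; q=min(q,key=lambda x:abs(x[5]))
bot.move_joints(q)
c,P=wrist(bot);cv2.imwrite("pics/w1.png",c["image"])
s=bot.read_state();print(s["clock"],s["ee_pos"],s["tool_rot"],s["joint_positions"],s["ft_force"],c["mount"])
M=masks(c["image"])
for k in("black","orange"):
    for m,ar,ce in blobs(M[k]&(c["depth"]>0),200):
        p=P[m];zt=np.percentile(p[:,2],80);t=p[abs(p[:,2]-zt)<5];r=cv2.minAreaRect(t[:,:2].astype(np.float32))
        print(k,ar,ce.round(),zt.round(1),np.round(r[0],1),np.round(r[1],1),round(r[2],1))
E
```

```text
[array([-0.32,  0.48,  1.34, -0.  ,  1.32, -2.12]), array([-0.32,  0.67,  1.47, -0.  ,  1.01, -2.22]), array([-0.18,  0.41,  1.49, -0.  ,  1.24, -1.98]), array([ 0.2 ,  0.42,  1.65, -0.  ,  1.07, -1.6 ]), array([-0.07,  0.33,  1.84, -0.  ,  0.97, -1.87]), array([-0.07,  0.33,  1.84, -0.  ,  0.97, -0.3 ])]
[array([-0.32,  0.48,  1.34, -0.  ,  1.32,  1.02]), array([-0.32,  0.67,  1.47, -0.  ,  1.01,  0.92]), array([-0.18,  0.41,  1.49, -0.  ,  1.24,  1.16]), array([ 0.2 ,  0.42,  1.65, -0.  ,  1.07,  1.55]), array([-0.07,  0.33,  1.84, -0.  ,  0.97,  1.27]), None]
2.9417 [ 598.66876187 -162.28135083  220.06274499] [-9.50265962e-06  9.93498203e-01  1.13847787e-01  4.97155726e-05] [-3.23771339e-01  4.80596878e-01  1.34289686e+00  6.13206549e-05
  1.31801692e+00  1.01881932e+00] [1.11328351 0.84478388 0.26234702] [[-9.50881183e-04 -9.64026315e-01 -2.65805117e-01  6.81469055e+01]
 [ 9.99999544e-01 -8.92839496e-04 -3.39195802e-04 -9.03695668e-01]
 [ 8.96723724e-05 -2.65805319e-01  9.64026724e-01 -1.24226829e+02]
 [ 0.00000000e+00  0.00000000e+00  0.00000000e+00  1.00000000e+00]]
black 284 [183. 227.] 67.5 [548.4 -95.8] [147.8   1.6] 12.9
black 360 [280. 174.] 78.0 [ 606.3 -168.2] [46.3 17.1] 42.0
black 33231 [283. 364.] 288.5 [ 613.3 -158.1] [10.3 75.3] 13.2
black 237 [ 27. 416.] 271.5 [ 577.1 -100.3] [7.7 5.3] 72.2
black 275 [527. 416.] 271.5 [ 606.8 -226.3] [6.1 9.9] 36.5
```

View pics/w1.png

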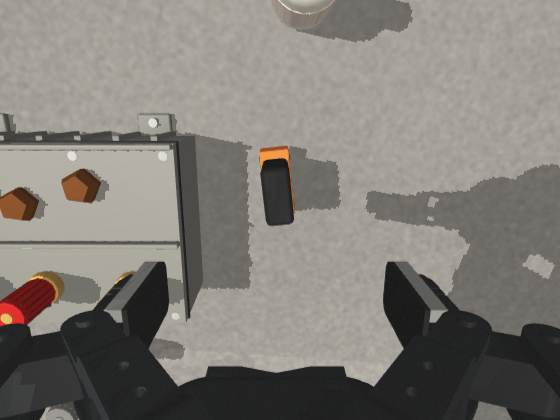

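The wrist view shows the scraper standing upright at (277,187), with its black grip top spanning (264,160) to (294,224). It is the right object. The housing is to the left with chips at (80,186) and (18,204), and the red knob is at (30,300). I'll get the grip rectangle from the depth band.

Run:
```python
from h import *
from rig import bot
c,P=wrist(bot)
near=np.hypot(P[...,0]-598,P[...,1]+163)<60
for lo,hi in((74,86),(20,34)):
    t=P[near&(P[...,2]>lo)&(P[...,2]<hi)];r=cv2.minAreaRect(t[:,:2].astype(np.float32));print(len(t),r,np.median(t[:,2]))
t=P[near&(P[...,2]>74)&(P[...,2]<86)]
r=cv2.minAreaRect(t[:,:2].astype(np.float32));(w,h),an=r[1],r[2]
if w<h: an-=90
print("long axis",an)
lid=P[(abs(P[...,2]-75)<4)&(P[...,0]>540)&(P[...,1]>-90)];print("lid z",np.median(lid[:,2]),"bench",np.median(P[near&(abs(P[...,2])<6)][:,2]))
```

```text
1659 ((599.609130859375, -162.13677978515625), (46.559349060058594, 21.980907440185547), 19.023826599121094) 79.26436764381282
413 ((600.6831665039062, -161.80679321289062), (58.26458740234375, 27.275251388549805), 19.33597183227539) 28.407556128606643
long axis 19.023826599121094
lid z 75.63715600209736 bench 0.6474171120186725
```

Run:
```python
from h import *
from rig import bot
G=np.array([599.8,-162.0,0]);a=np.radians(19.1)-np.pi/2
bot.move_gripper(50,60)
bot.move_to(G+[0,0,150],qyaw(a))
bot.servo_line(G+[0,0,56],speed=90)
bot.move_gripper(0,60)
s=bot.read_state();print(s["grip_width"],s["grip_force"],s["ee_pos"],s["ft_force"],s["clock"])
bot.servo_line(G+[0,0,160],speed=100)
s=bot.read_state();print(s["grip_width"],s["grip_force"],s["ee_pos"],s["ft_force"],s["clock"])
bot.servo_line(hw(35,-92,160),qyaw(YAW-np.pi/2),speed=80)
print(bot.read_state()["ft_force"])
hit=bot.servo_line(hw(35,-92,128),speed=15,until_force=4)
s=bot.read_state();print(hit,s["ee_pos"],s["ft_force"],s["moment"],s["clock"])
c,P=wrist(bot);cv2.imwrite("pics/w2.png",c["image"])
```

```text
21.390871488412195 58.71809005737305 [ 600.00453058 -162.03477362   56.47102577] [0.25510886 0.78243523 4.31574807] 5.3667
21.22412041886441 58.61474812030792 [ 599.53472167 -161.9408712   159.2069966 ] [-0.36779196  0.39446056 -1.04703449] 6.5583
[-0.67397587 -0.54665342 -1.91997657]
True [577.81438851 -71.29097998 131.45349681] [-1.34475072  0.04874666  5.30547403] [0.08427595 0.13546272 0.00653308] 9.5583
```

View pics/w2.png

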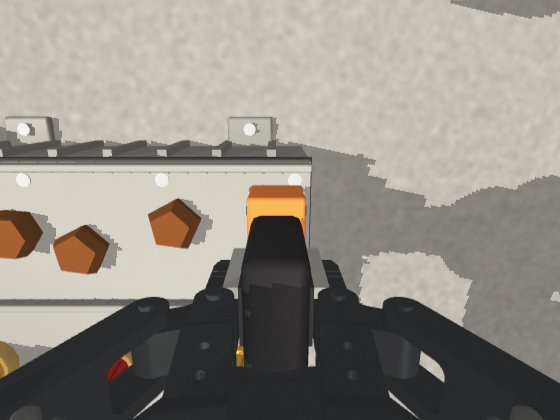

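The foot stands flat on the strip between the ribs (far rib at row 168, near rib at row 301). The chips are ahead of it at (175,223), (80,250) and (10,235). Next is the sweep, 1 mm above contact.

Run:
```python
from h import *
from rig import bot
z=132.3
bot.servo_line(hw(35,-92,z),speed=15)
for y,v in((-20,60),(60,60),(122,50)):
    bot.servo_line(hw(35,y,z),speed=v);s=bot.read_state();print(s["ee_pos"],s["ft_force"].round(1),s["clock"])
c,P=wrist(bot);cv2.imwrite("pics/w3.png",c["image"])
bot.servo_line(hw(35,122,190),speed=80)
c=bot.read_camera("top");t=bot.read_camera("scene");cv2.imwrite("pics/t3.png",np.hstack([c["image"][150:350,80:400],t["image"][100:300,180:500]]))
P=cloud(c,rot(c["attitude"]),c["eye"])
for c in(c,t):
  P=cloud(c,rot(c["attitude"]),c["eye"])
  for m,ar,ce in blobs(masks(c["image"])["brown"],20): print(ar,ce.round(),P[m].mean(0).round())
```

```text
[561.63731347  -1.40334009 132.26550735] [-0.5  0.8 -1.3] 11.225
[543.64091577  76.59126148 132.27219263] [-0.3 -0.2 -2.2] 12.7083
[529.70721256 137.01010098 132.291682  ] [-0.2  0.6 -2. ] 14.1
316 [350. 174.] [543. 132. 153.]
23 [354. 170.] [544. 137. 163.]
111 [361. 212.] [515. 185.  20.]
42 [354. 223.] [537. 162.  19.]
```

View pics/t3.png

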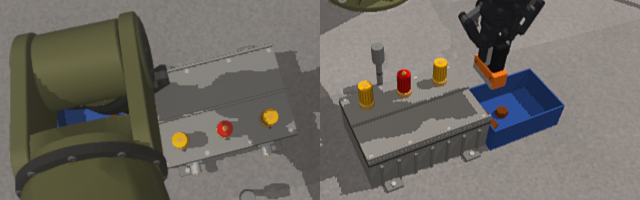

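The lid is clear, with chips visible in the tray. Next I'll set the scraper back on its old spot.

Run:
```python
from h import *
from rig import bot
bot.servo_line(hw(35,-188,190),speed=150)
bot.servo_line(hw(35,-188,68),speed=90)
bot.dwell(0.2)
hit=bot.servo_line(hw(35,-188,54),speed=12,until_force=2.5)
s=bot.read_state();print(hit,s["ee_pos"],s["ft_force"].round(1),s["clock"])
bot.move_gripper(50)
bot.dwell(0.1)
bot.servo_line(hw(35,-188,150),speed=100)
bot.move_to(hw(-40,-40,210),qyaw(YAW-np.pi/2))
w,P=wrist(bot);cv2.imwrite("pics/w4.png",w["image"])
c=bot.read_camera("scene");t=bot.read_camera("top")
cv2.imwrite("pics/t4.png",np.hstack([c["image"][100:320,140:440],t["image"][150:370,120:440]]))
for n,c in(("scene",c),("top",t)):
  P2=cloud(c,rot(c["attitude"]),c["eye"])
  for k in("brown","orange"):
    for m,ar,ce in blobs(masks(c["image"])[k],20): print(n,k,ar,ce.round(),P2[m].mean(0).round())
M=masks(w["image"])
for k in("red","yellow"):
  for m,ar,ce in blobs(M[k]&(w["depth"]>0),100):
    p=P[m];t=p[p[:,2]>118];
    if len(t)>20: print(k,ar,ce.round(),cv2.minEnclosingCircle(t[:,:2].astype(np.float32)),np.percentile(t[:,2],95))
print(bot.read_state()["clock"])
```

```text
True [ 599.30935171 -164.8323039    56.45564261] [-1.3  0.9  4.3] 19.9417
scene brown 111 [361. 212.] [510. 187.  15.]
scene brown 44 [354. 223.] [538. 161.  20.]
scene brown 61 [175. 279.] [ 616. -163.   52.]
scene brown 128 [183. 295.] [ 625. -158.   14.]
scene orange 96 [180. 289.] [ 621. -159.   29.]
top brown 28 [390. 203.] [ 599. -139.   95.]
top brown 114 [213. 253.] [536. 155.  17.]
top brown 109 [194. 270.] [507. 185.  24.]
top brown 121 [218. 271.] [506. 146.  15.]
top orange 27 [390. 201.] [ 616. -151.   31.]
red 1275 [211. 213.] ((485.567138671875, 2.869051694869995), 11.79691219329834) 124.55812011242591
yellow 1280 [ 99. 215.] ((469.0110168457031, 71.37228393554688), 12.395069122314453) 124.62115853567337
yellow 1341 [319. 213.] ((501.0648193359375, -64.46849822998047), 12.020140647888184) 124.59878215975739
22.4083
```

View pics/t4.png

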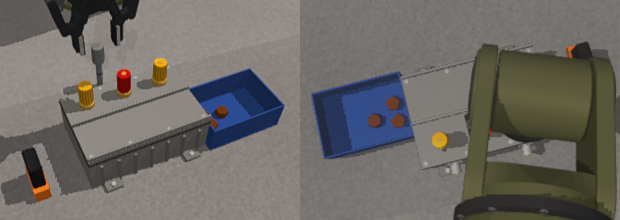

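View pics/w4.png

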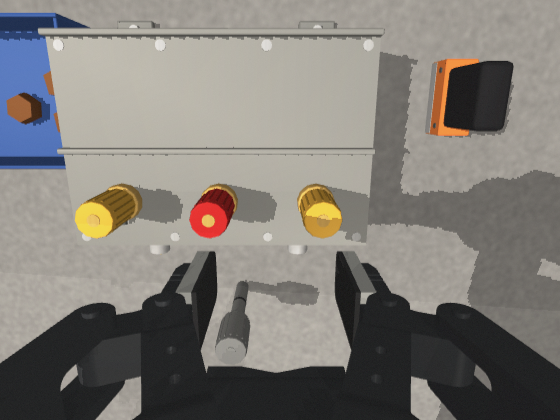

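All three chips are in the tray (crop at (393,103), (376,120), (398,121)), the lid is clear and the scraper stands upright on the bench. In the wrist view the red knob is at (212,213) between the yellow ones, and the grey look-alike at (232,345) stands outside the housing.

Run:
```python
from h import *
from rig import bot
c=np.load("top0.npy",allow_pickle=True).item();P=cloud(c,rot(c["attitude"]),c["eye"]);p=P[335:365,310:350].reshape(-1,3);p=p[p[:,2]>60]
d=p.mean(0)-O;print("grey",p.mean(0),p[:,2].max(),"housing",d@XH,d@YH)
K=np.array([484.6,2.2,0])
q=qyaw(YAW-np.pi/2)
bot.move_gripper(44,20)
bot.move_to(K+[0,0,180],q)
bot.servo_line(K+[0,0,150],speed=60)
w,P=wrist(bot);cv2.imwrite("pics/w5.png",w["image"]);print(w["image"].shape)
for m,ar,ce in blobs(masks(w["image"])["red"]&(w["depth"]>0),100):
    p=P[m];t=p[p[:,2]>118];print(ar,ce,cv2.minEnclosingCircle(t[:,:2].astype(np.float32)),np.percentile(t[:,2],95))
s=bot.read_state();print(s["ee_pos"],s["ft_force"],s["clock"])
```

```text
grey [382.04531891 -28.94251682 113.90587452] 873.7624767426379 housing -146.2146574884863 -6.7237035448112685
(420, 560, 3)
2371 [274.89076339 249.86461409] ((485.41656494140625, 3.386951446533203), 11.850156784057617) 124.455459810015
[484.78243366   2.15443554 150.25658605] [-0.88909828  0.44798908 -0.38312518] 23.6583
```

View pics/w5.png

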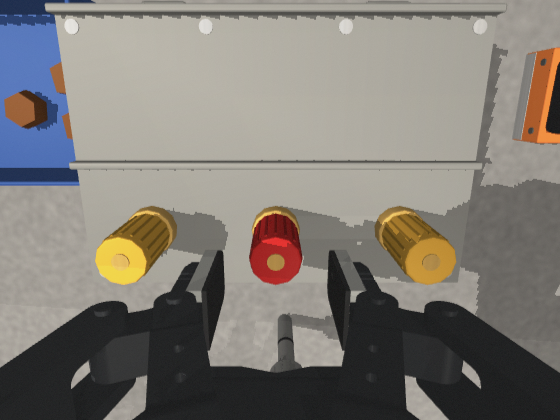

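The red knob is centred between the pads (knob column 275, pad edges 222 and 329). I'll descend, close lightly and check the side force.

Run:
```python
from h import *
from rig import bot
K=np.array([484.6,2.2,0])+0.6*XH+0.3*YH
bot.servo_line(K+[0,0,108],speed=50)
bot.dwell(0.2)
f0=bot.read_state()["ft_force"];print(f0)
bot.move_gripper(30);bot.move_gripper(0,20)
bot.dwell(0.3)
for i in range(4):
    fs=[]
    for _ in range(5): fs.append(bot.read_state()["ft_force"]); bot.dwell(0.02)
    s=bot.read_state();d=np.mean(fs,0)-f0
    print(s["ee_pos"].round(2),"F xh,yh,z",(d@XH).round(2),(d@YH).round(2),d[2].round(2),s["grip_width"],s["grip_force"],s["moment"].round(2))
```

```text
[-0.14817047 -0.4810925  -0.26644364]
[485.17   2.62 108.1 ] F xh,yh,z -0.66 0.04 3.66 23.18221508760136 20.890861451625824 [-0.16  0.22  0.  ]
[485.16   2.6  108.06] F xh,yh,z -1.11 0.11 3.59 23.47631855774539 20.892688035964966 [-0.09  0.24  0.02]
[485.18   2.61 108.09] F xh,yh,z -0.75 0.14 3.95 23.380805203327768 20.899486541748047 [-0.1   0.21  0.  ]
[485.14   2.6  108.08] F xh,yh,z -1.01 -0.31 4.24 23.265625334925645 20.92183917760849 [-0.18  0.24  0.01]
```

Run:
```python
from h import *
from rig import bot
bot.move_gripper(0,45);bot.dwell(0.2)
f=bot.read_state();p=f["ee_pos"];print(p,f["ft_force"])
K=np.array([484.6,2.2,0])+0.6*XH+0.3*YH
for dz in(5,15,30):
    bot.servo_line(K+[0,0,108+dz],speed=20);s=bot.read_state();F=s["ft_force"]
    print(s["ee_pos"].round(2),(F@XH).round(2),(F@YH).round(2),F[2].round(2),s["grip_width"],s["moment"].round(2))
bot.dwell(0.3)
s=bot.read_state();print("rise",s["ee_pos"]-p,s["ft_force"],s["clock"])
w,P=wrist(bot);c=bot.read_camera("scene")
a=c["image"][130:220,200:320];cv2.imwrite("pics/f6.png",np.hstack([cv2.resize(a,None,fx=3.2,fy=3.2,interpolation=cv2.INTER_CUBIC),cv2.resize(w["image"][190:310,200:340],(336,288),interpolation=cv2.INTER_CUBIC)]))
Ps=cloud(c,rot(c["attitude"]),c["eye"])
for n,I,Q in(("s",c["image"],Ps),("w",w["image"],P)):
  for m,ar,ce in blobs(masks(I)["red"],20): print(n,ar,ce.round(),Q[m].mean(0).round(1),np.percentile(Q[m][:,2],[5,95]))
```

```text
[485.17163724   2.60058711 108.15902407] [-1.5893683  -0.7295053   4.93089159]
[485.07   2.67 112.96] 0.63 -0.01 -1.48 23.177703694190537 [ 0.04 -0.03  0.  ]
[485.08   2.64 123.  ] -0.14 0.04 -1.69 22.992138068436713 [-0.02 -0.01 -0.01]
[485.05   2.63 137.9 ] 0.01 -0.16 -1.17 22.688856041667147 [0.   0.01 0.03]
rise [-7.85077941e-02  2.37168795e-02  2.97890106e+01] [ 0.1089564  -0.28296298 -1.28956251] 28.6583
s 187 [265. 168.] [493.1   3.6 144.7] [119.87978542 155.05601851]
s 357 [184. 339.] [ 756.9 -146.2  130.5] [120.25355082 131.92086557]
w 4395 [276. 295.] [489.2   4.6 148. ] [124.05008589 154.09528742]
```

View pics/f6.png

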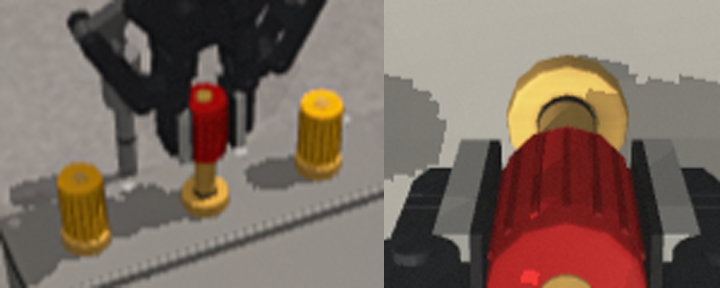

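The knob's rise is 29.8 mm by the TCP, about 30 mm by the scene depth. The black ring shows right at the bushing's mouth, with no side force. I'll trim up 0.2 mm and hand in.

Run:
```python
from h import *
from rig import bot
K=np.array([484.6,2.2,0])+0.6*XH+0.3*YH
bot.servo_line(K+[0,0,138.25],speed=5);bot.dwell(0.3)
s=bot.read_state();print(s["ee_pos"],s["ft_force"],s["grip_width"],s["clock"])
print(bot.finish_job())
```

```text
[485.11558707   2.62040303 138.2508762 ] [ 0.53317567  0.48923084 -1.3933364 ] 22.6588290759123 29.3083
the job is handed in; nothing more can be done
None
```

I've handed the job in at 29.3 s (58 s allowed). The three chips are in the blue tray, the scraper stands on the bench beyond the -y end of the filter, and the gripper holds the red plunger 30 mm up with its ring at the top of the bushing.

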